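# Thread a probe rod through both guide bushings of its stand

## Task

Somebody has left a small white jar standing on top of the probe stand, right over the guide hole: take it off and stand it upright on the bare worktop. Then draw the probe rod out of its parking block, thread it tip first down through the upper and then the lower bushing of the stand, and finish still gripping it there, hanging in your grip: tip showing below the lower bushing but clear of the base plate, black grip clear above the upper arm, so that a colleague can tighten the thumbscrews. Do not let go of the rod at the end, do not tip the jar over, and leave the tape roll, the culture dish and the marker where they are.

Things in the scene. Friction and masses are not known exactly. Their poses are not given: they have to be found in the camera images.
- probe_stand: C-shaped metal stand fixed to the worktop. Origin on the common vertical axis of its two guide holes, at worktop height; z up, x from the hole axis to the column. Grey base plate 140 x 96 mm, 10 mm thick, x = -50 to +90 mm. Column 36 x 64 mm, x = +32 to +68 mm, 125 mm high. Two arms over the base, one above the other; small thumbscrews stick out 15 mm from their +y side.
- upper_mouth (a point): centre of the hole's mouth on the flat top of the upper arm, 125 mm above the worktop. The arm is a pad 64 x 64 mm, 14 mm thick, centred on the hole: 13 mm bore, 3 mm chamfer at the mouth, with a brass sleeve (24 mm outside) below it that ends 105 mm above the worktop
- lower_mouth (a point): centre of the hole's mouth on the top of the lower arm, 75 mm above the worktop, straight below the upper one; same pad, bore and chamfer, its brass sleeve ends 55 mm above the worktop
- parking_block: grey plastic block 64 x 64 x 52 mm on a 76 x 76 x 6 mm rubber foot, fixed to the worktop, to the left or right of the stand. Origin at the centre of its underside, z up. An upright blind hole of 12 mm diameter at its centre, 44 mm deep (floor 8 mm above the worktop), holds the rod.
- probe_rod: probe rod, loose, 80 g nominal, standing tip down in the parking block, leaning up to 0.05 rad. Origin at the tip, z along the rod to the grip. Steel shaft 10 mm in diameter, 115 mm long, the last 4 mm tapering to 5 mm at the tip; then a round black grip 22 mm in diameter, 45 mm long, with a 3 mm steel button on top.
- rod_tip (a point): the tip of the rod (its lower end)
- rod_grip (a point): centre of the rod's black grip, on the axis, 137.5 mm from the tip
- white_jar: small white plastic jar, loose, 100 g nominal, standing upright on the upper arm over the hole (within a few mm of centred). Body 52 mm in diameter up to 56 mm; ribbed screw cap fixed on it, 39.6 mm in diameter, from 56 to 78 mm. Origin at the centre of its underside, z up.
- tape_roll: bystander: roll of masking tape lying flat, about 106 mm outside, 24 mm high, on the other side of the stand from the parking block; origin at the centre of its underside
- culture_dish: bystander: round culture dish 91 mm across, 15 mm high; origin at the centre of its underside
- marker: bystander: marker pen lying flat, 138 mm long (along its y), 14 mm high; origin at the middle of its underside
Not all that is in view belongs to the job. Leave any purple or yellow look-alike of the white_jar alone.

How it is judged (in metres and radians):
On the way, in this order (a step that is already met when the one before it is completed fails the run):
1. the jar stands upright on the bare worktop, let go and at rest (height (world z) of white_jar between -0.006 and 0.006 m and angle between white_jar's own z axis and vertical below 0.1 rad and contact force between the fingers and white_jar below 0.1 N and linear speed of white_jar below 0.02 m/s), for 0.2 s.
2. the gripped rod's tip has passed into the upper bushing (contact force between the fingers and probe_rod above 1 N and angle between probe_rod's own z axis and vertical below 0.12 rad and x of rod_tip in the frame of probe_stand between -0.006 and 0.006 m and y of rod_tip in the frame of probe_stand between -0.006 and 0.006 m and z of rod_tip in the frame of probe_stand below 0.115 m), for 0.1 s.
3. the gripped rod's tip has come out below the lower bushing (contact force between the fingers and probe_rod above 1 N and angle between probe_rod's own z axis and vertical below 0.12 rad and x of rod_tip in the frame of probe_stand between -0.006 and 0.006 m and y of rod_tip in the frame of probe_stand between -0.006 and 0.006 m and z of rod_tip in the frame of probe_stand below 0.052 m), for 0.1 s.
At the end, for the whole second after the job is handed in: Rod gripped (over 1 N), still, upright within 0.12 rad, tip within 6 mm of the hole axis in x and y and 13 to 52 mm above the worktop (out of the lower sleeve, clear of the base). Jar released, upright within 0.1 rad, at rest on the worktop. Tape roll, dish, marker within 30 mm of start (all of step 1 and all of step 3 and z of rod_tip in the frame of probe_stand above 0.013 m and linear speed of probe_rod below 0.02 m/s and distance of each of tape_roll, culture_dish, marker from where it was at the start of the episode below 0.03 m); the arm keeps its last pose, push and grip.
It fails at once if the jar is tipped over (angle between white_jar's own z axis and vertical above 0.6 rad).
It fails at once if the tape roll is shoved away (over 30 mm) (distance of tape_roll from where it was at the start of the episode above 0.03 m).
It fails at once if the culture dish is shoved away (over 30 mm) (distance of culture_dish from where it was at the start of the episode above 0.03 m).
It fails at once if the marker is shoved away (over 30 mm) (distance of marker from where it was at the start of the episode above 0.03 m).
It also fails if it takes over 66 s, if anything falls off the work surface, if the arm or the gripper's body presses on something with over 40 N, if the wrist force passes 120 N, or if a joint passes its speed limit or range.

## Robot

A 6-joint arm with a two-finger parallel gripper is mounted at the origin on a cart in front of the work surface, level with it; the furniture and walls round the work are solid. World frame = base frame: x ahead of the robot, y to its left, z up, the work surface at z = 0. Lengths are in m, angles in degrees, forces in N, time in s.
With the tool pointing down it reaches from about 0.375 to 0.9 m from the base axis. Payload 3.1 kg.
Tool frame: the origin (TCP) lies midway between the tips of the shut fingers; the grasp point (between the pads) lies 19 mm behind it (arm.grasp_offset is the x of the grasp point in the tool frame, in m); x points along the fingers, y is the direction in which the jaws open and shut, and the axes are right-handed (so a half turn about x gives the same grasp; the last joint's range is limited). The gripper opens to 87 mm and grips with 3 to 60 N. Pads are 19 mm wide; open, the fingers measure 117 mm over their backs; the gripper's body (75 mm by 190 mm) begins 51 mm behind the grasp point.
Start: joints at [60.132, 30.224, 82.088, -0, 67.689, -10.227], TCP at [0.21, 0.589, 0.194] pointing down, gripper open.
Joint ranges: [-176.69, 176.69], [-43.24, 126.21], [12.49, 139.97], [-82, 262], [0, 151.66], [-163.58, 163.58]. Speed limits (degrees/s): [159.86, 159.86, 180, 180, 180, 180].

## Interface

Orientations are given as [roll, pitch, yaw] about the fixed x, y, z axes, in that order (R = Rz(yaw) Ry(pitch) Rx(roll)).
In Python, from rig import arm gives the robot as it stands. The module is installed in compiled form; this text tells all that it offers.
- The arm moves only by the tool jog_arm, never from a script. Its argument "steps" is a list of rows, each an object of numbers: "tx", "ty", "tz": the shift along the tool's x, y, z in m; "roll": the turn about the tool's x in rad; "fingers": the opening, from -1 (shut) to 1 (fully open). In form: [{"tx": .., "ty": .., "tz": .., "roll": .., "fingers": ..}, ...]. A call has exactly 5 rows; each row is the pose to reach, as a shift and turn from the pose commanded when the call began, along the tool's axes at that moment; what a row does not reach only later rows make up. A row lasts 1/12 s, in which the tool goes at most 41.7 mm and 7.16 degrees, less where a joint would pass 70% of its speed; a pose out of reach is approached as far as the arm can. A call with a gripper value outside its range is refused whole. The fingers move at their own pace and stop on an object; "force" is the grip in N (left out, the last holds). Time passes only in rows, so rows that repeat a pose let the fingers close, or fill a call up. It gives the time, the measured TCP pose, the force and the opening at its end, in the units of the state.
- arm.get_state(): the state, without advancing time (a new reading comes with each control period).
- arm.snapshot(name): name is "scene" or "side" or "wrist"; returns a dict with "color" (400x640x3 uint8, red, green, blue), "depth" (400x640 float32, m along the optical axis (not along the pixel's ray), 0 where there is no reading), "mtx" (3x3 intrinsics, pixels), "R" (3x3) and "t" (3): a world point X has camera coordinates R X + t. Camera axes: x right, y down, z forward; pixel columns grow to the right and rows downward; lengths in m; the calibration is good to about 2 mm. A picture is of the moment at which its call begins.
- arm.sign_off(): hands the job in, once; it reports no verdict.
The state is a dict: "clock": time; "joint_pos": joint angles; "qd": joint speeds; "effort": joint torques, N m; "eef_pos": TCP position; "tool_rot": TCP orientation; "ft_force": force on the tool from outside, world axes, zero at the start; "wrist_torque": the same for the moment, N m; "opening": finger opening in m.
Only numpy, scipy, OpenCV 4.12 (cv2) and the standard library are available. Lean on these libraries where they do the work, as an engineer would, in place of code of your own. Each camera call takes 0.05 s, during which the arm holds its last target.

## Working session

There is one attempt and no reset: what is moved stays moved. The work goes in short steps, Python scripts to look and compute and a tool call to move; the robot and the scene stay as the last step left them, time stands still between calls to the robot, and variables do not carry over. Pictures are saved under pics/ and viewed, and the job is handed in when it is done.

Besides the shell and the picture viewer there is one more tool, called by a JSON object that holds its "fn" and its "kwargs". jog_arm: Moves the arm, as the interface text tells. Its arguments: {"type":"object","properties":{"steps":{"type":"array"},"force":{"type":"number"}},"required":["steps"]}

```bash
mkdir -p pics
cat > h.py <<'E'
import numpy as np, cv2
from rig import arm
def snap(n,f):
    s=arm.snapshot(n); cv2.imwrite(f'pics/{f}.png',s['color'][:,:,::-1]); np.savez(f'{f}.npz',**s); return s
def pt(s,u,v,d=None):
    d=s['depth'][int(v),int(u)] if d is None else d
    c=np.linalg.inv(s['mtx'])@[u,v,1]*d
    return s['R'].T@(c-s['t'])
def plane(s,u,v,z):
    o=-s['R'].T@s['t']; r=s['R'].T@np.linalg.inv(s['mtx'])@[u,v,1]
    return o+r*(z-o[2])/r[2]
def proj(s,X):
    c=s['mtx']@(s['R']@np.array(X)+s['t']); return c[:2]/c[2]
E
python3 - <<'E'
from h import *
for n in ['scene','side','wrist']:
    s=snap(n,n+'0'); print(n,s['mtx'].tolist(),(-s['R'].T@s['t']).round(3))
print(arm.get_state(),arm.grasp_offset)
E
```

```text
scene [[422.36400340945715, 0.0, 329.3660039986929], [0.0, 422.36400340945715, 194.33349767601132], [0.0, 0.0, 1.0]] [-0.128 -0.51   0.613]
side [[475.2256387043214, 0.0, 314.7030826258541], [0.0, 475.2256387043214, 200.5299251983363], [0.0, 0.0, 1.0]] [0.316 0.693 0.956]
wrist [[294.2148662550432, 0.0, 320.7801679716389], [0.0, 294.2148662550432, 194.50010703108444], [0.0, 0.0, 1.0]] [0.133 0.616 0.384]
{'clock': 0.15, 'joint_pos': array([ 6.01311065e+01,  3.02667263e+01,  8.21381234e+01,  7.65073437e-04,
        6.76883247e+01, -1.02276264e+01]), 'qd': array([-0.04589976, -0.23890637, -0.13608141, -0.00962195,  0.05943053,
       -0.05463281]), 'effort': array([-2.89766513e-05, -4.40430379e+01, -1.76841456e+01,  6.33470016e-02,
        5.52647759e-02, -1.12317537e-04]), 'eef_pos': array([0.20975609, 0.58812798, 0.19340428]), 'tool_rot': array([-100.66257157,   89.90682294, -120.30412969]), 'ft_force': array([-0.13888329, -0.3389055 , -0.27554849]), 'wrist_torque': array([-0.01116099, -0.00796381, -0.00502712]), 'opening': 0.08680012515910258} -0.0187
```

View pics/scene0.png

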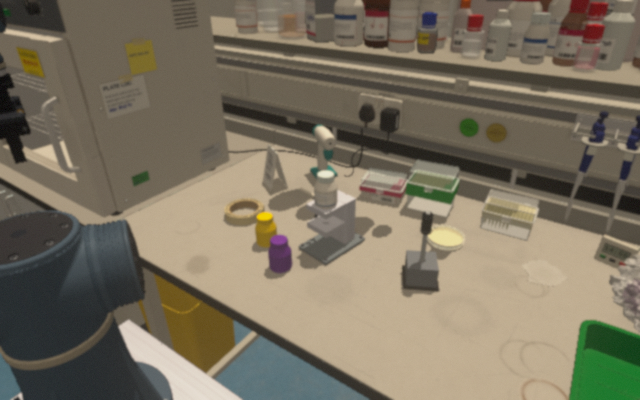

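View pics/side0.png

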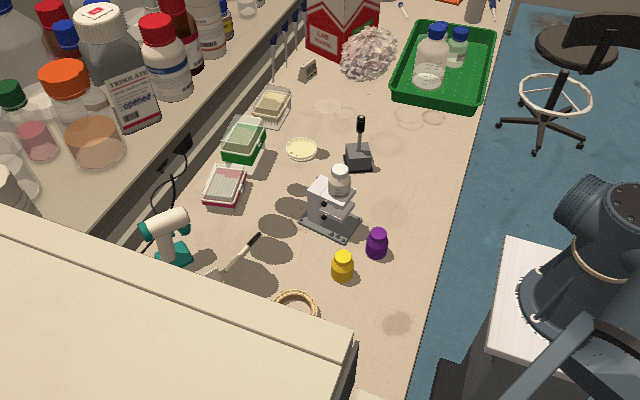

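View pics/wrist0.png

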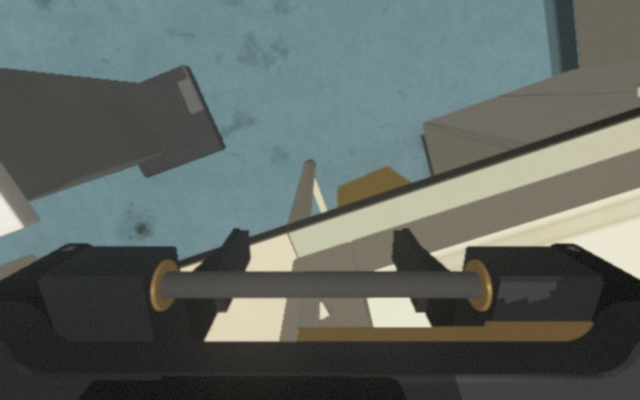

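Run:
```python
from h import *
a=cv2.imread('pics/scene0.png')[150:300,210:480]; b=cv2.imread('pics/side0.png')[100:330,200:400]
cv2.imwrite('pics/c1.png',cv2.resize(a,(792,440),interpolation=cv2.INTER_CUBIC)); cv2.imwrite('pics/c2.png',cv2.resize(b,None,fx=2.6,fy=2.6,interpolation=cv2.INTER_CUBIC))
sc=dict(np.load('scene0.npz'));sd=dict(np.load('side0.npz'))
for n,s,L in [('scene',sc,[(325,176),(325,188),(427,218),(420,265),(340,205),(445,238),(244,210),(345,240),(380,180)]),('side',sd,[(340,170),(340,184),(361,120),(358,150),(330,185),(301,148),(295,310),(256,238),(330,230)])]:
    for u,v in L: print(n,u,v,pt(s,u,v).round(4))
```

```text
scene 325 176 [ 0.5444 -0.038   0.2011]
scene 325 188 [ 0.5357 -0.0438  0.1771]
scene 427 218 [ 0.567  -0.2685  0.1627]
scene 420 265 [ 0.557  -0.2698  0.0521]
scene 340 205 [ 0.5679 -0.0622  0.1244]
scene 445 238 [ 0.7371 -0.261   0.0126]
scene 244 210 [5.718e-01 2.593e-01 5.000e-04]
scene 345 240 [ 0.584  -0.0672  0.02  ]
scene 380 180 [ 0.8403 -0.0221  0.0605]
side 340 170 [ 0.5509 -0.023   0.207 ]
side 340 184 [ 0.5455 -0.0105  0.1761]
side 361 120 [ 0.5744 -0.2523  0.1686]
side 358 150 [ 0.5782 -0.2592  0.0564]
side 330 185 [ 0.5687 -0.0083  0.166 ]
side 301 148 [ 0.7492 -0.2524  0.0137]
side 295 310 [0.4122 0.5107 0.5783]
side 256 238 [0.7265 0.0893 0.0098]
side 330 230 [ 0.564  -0.0017  0.0091]
```

View pics/c1.png

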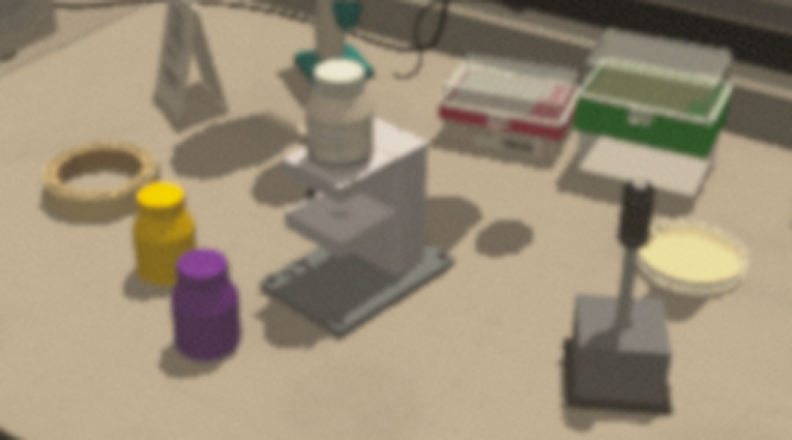

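View pics/c2.png

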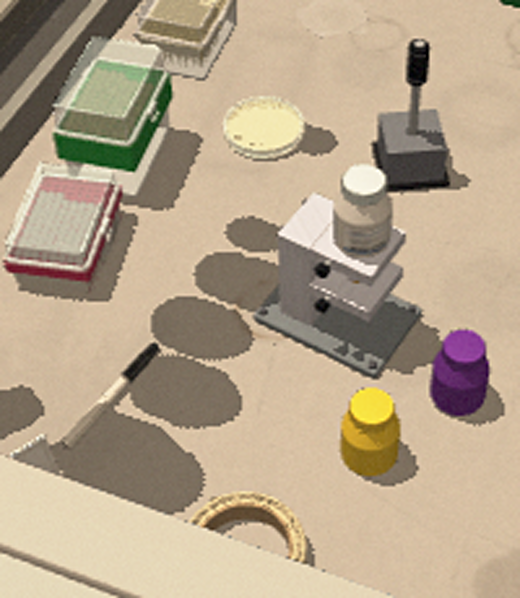

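The pictures show the white jar on the stand at scene (325,188) and side (340,180). Things that could be taken for it are the yellow jar at scene (265,230), the purple jar at scene (280,255) and the white/teal pipettor at scene (323,145). By the description, the jar on the upper arm is the one, and the crops confirm it. The rod is at scene (427,222) and side (361,125), with the dish behind it. The marker is at side (250,245) and the tape at scene (244,210).

Run:
```python
from h import *
for n in ['scene','side']:
    s=dict(np.load(n+'0.npz')); d=s['depth']; 
    v,u=np.mgrid[0:400,0:640]; r=np.stack([u,v,np.ones_like(u)],-1)@np.linalg.inv(s['mtx']).T*d[...,None]
    X=(r-s['t'])@s['R']; np.save(n+'X.npy',X)
    z=X[...,2]
    ok=(d>0)
    def rep(nm,m):
        P=X[m]; print(n,nm,len(P),P.mean(0).round(4),'min',P.min(0).round(3),'max',P.max(0).round(3),'pix',u[m].min(),u[m].max(),v[m].min(),v[m].max())
        return P
    near=ok&(X[...,0]>.45)&(X[...,0]<.7)&(X[...,1]>-.12)&(X[...,1]<.06)
    rep('captop',near&(z>.1985))
    P=rep('armtop',near&(z>.119)&(z<.131))
    rect=cv2.minAreaRect((P[:,:2]*1000).astype(np.float32)); print(rect)
    P=rep('base',near&(z>.006)&(z<.016)); rect=cv2.minAreaRect((P[:,:2]*1000).astype(np.float32)); print(rect)
    nb=ok&(X[...,0]>.45)&(X[...,0]<.7)&(X[...,1]<-.18)&(X[...,1]>-.35)
    P=rep('block',nb&(z>.05)&(z<.062)); print(cv2.minAreaRect((P[:,:2]*1000).astype(np.float32)))
    P=rep('grip',nb&(z>.12)); 
    for lo in np.arange(.06,.18,.01):
        m=nb&(z>lo)&(z<lo+.01); 
        if m.sum()>2: print(round(lo,2),m.sum(),X[m].mean(0).round(4),u[m].mean().round(1),v[m].mean().round(1))
st=arm.get_state(); 
from scipy.spatial.transform import Rotation as Ro
print(Ro.from_euler('xyz',st['tool_rot'],degrees=True).as_matrix().round(3))
```

```text
scene captop 127 [ 0.5501 -0.035   0.2017] min [ 0.531 -0.053  0.199] max [ 0.57  -0.016  0.204] pix 317 334 170 179
scene armtop 397 [ 0.5643 -0.0456  0.1239] min [ 0.517 -0.075  0.119] max [0.629 0.007 0.131] pix 306 355 190 215
((572.662109375, -35.627864837646484), (67.97882843017578, 102.64439392089844), 78.72801971435547)
scene base 982 [ 0.5536 -0.0407  0.0093] min [ 0.498 -0.094  0.006] max [0.638 0.022 0.016] pix 299 364 233 263
((573.5492553710938, -35.13837432861328), (98.41149139404297, 141.3479461669922), 80.32192993164062)
scene block 497 [ 0.573  -0.2669  0.0516] min [ 0.534 -0.307  0.05 ] max [ 0.618 -0.223  0.061] pix 406 438 250 271
((575.4962158203125, -265.7361145019531), (66.91868591308594, 63.826045989990234), 27.63872718811035)
scene grip 251 [ 0.5702 -0.2676  0.1497] min [ 0.563 -0.277  0.12 ] max [ 0.585 -0.255  0.171] pix 421 433 211 234
0.06 19 [ 0.5727 -0.2665  0.0646] 422.2 255.8
0.07 19 [ 0.5739 -0.267   0.0747] 423.1 251.8
0.08 18 [ 0.5728 -0.2659  0.0844] 422.9 248.1
0.09 19 [ 0.573  -0.2669  0.0947] 423.9 244.2
0.1 22 [ 0.5735 -0.2662  0.1045] 424.2 2
[... 1118 characters left out ...]
1516] min [ 0.568 -0.275  0.12 ] max [ 0.589 -0.25   0.172] pix 356 364 115 133
0.06 8 [ 0.5772 -0.2612  0.0657] 358.8 147.1
0.07 11 [ 0.5781 -0.2595  0.0751] 358.5 144.9
0.08 11 [ 0.5786 -0.2593  0.085 ] 358.5 142.2
0.09 7 [ 0.5775 -0.2588  0.0947] 359.0 139.7
0.1 10 [ 0.5776 -0.2601  0.104 ] 359.3 136.8
0.11 10 [ 0.5775 -0.2587  0.1141] 359.4 134.3
0.12 12 [ 0.5765 -0.2556  0.126 ] 359.7 131.7
0.13 26 [ 0.5773 -0.2556  0.1348] 359.6 129.0
0.14 25 [ 0.5768 -0.2558  0.1446] 360.0 126.2
0.15 25 [ 0.5763 -0.2556  0.1546] 360.4 123.3
0.16 45 [ 0.5779 -0.2594  0.1665] 360.5 118.7
0.17 9 [ 0.5795 -0.2607  0.171 ] 360.2 116.9
[[-0.001  0.336  0.942]
 [-0.001  0.942 -0.336]
 [-1.    -0.002 -0.   ]]
```

Run:
```python
from h import *
for n in ['scene','side']:
    X=np.load(n+'X.npy'); d=np.load(n+'0.npz')['depth']
    m=(d>0)&(X[...,2]>.05)&(X[...,2]<.7)&(X[...,1]>.15)&(X[...,0]>.1)&(X[...,0]<1)
    P=X[m]; 
    for y in np.arange(.15,.8,.05):
        q=P[(P[:,1]>y)&(P[:,1]<y+.05)]
        if len(q)>5: print(n,round(y,2),len(q),np.percentile(q[:,0],[1,50,99]).round(3),np.percentile(q[:,2],[1,99]).round(3))
from scipy.spatial.transform import Rotation as Ro
def loc(p,st):
    R=Ro.from_euler('xyz',st['tool_rot'],degrees=True).as_matrix(); return (R.T@(np.array(p)-st['eef_pos'])).round(4)
st=arm.get_state()
print(loc([.552,-.032,.26],st),loc([.35,.25,.26],st))
open('h.py','a').write('''
from scipy.spatial.transform import Rotation as Ro
def loc(p,st=None):
    st=st or arm.get_state()
    R=Ro.from_euler('xyz',st['tool_rot'],degrees=True).as_matrix(); return (R.T@(np.array(p)-st['eef_pos'])).round(4)
''')
```

```text
scene 0.15 2381 [0.774 0.851 0.992] [0.055 0.52 ]
scene 0.2 1671 [0.773 0.968 0.994] [0.052 0.515]
scene 0.25 2043 [0.715 0.836 0.991] [0.057 0.518]
scene 0.3 1162 [0.737 0.971 0.994] [0.053 0.509]
scene 0.35 1207 [0.773 0.971 0.994] [0.053 0.507]
scene 0.4 1579 [0.774 0.887 0.994] [0.054 0.509]
scene 0.45 1444 [0.179 0.833 0.993] [0.053 0.506]
scene 0.5 31840 [0.187 0.469 0.976] [0.056 0.529]
scene 0.55 2992 [0.223 0.312 0.991] [0.054 0.536]
scene 0.6 1578 [0.235 0.348 0.993] [0.053 0.526]
scene 0.65 1438 [0.265 0.35  0.993] [0.053 0.532]
scene 0.7 1343 [0.31  0.349 0.994] [0.052 0.53 ]
scene 0.75 588 [0.31  0.331 0.995] [0.053 0.529]
side 0.15 4389 [0.777 0.835 0.995] [0.057 0.622]
side 0.2 8007 [0.777 0.852 0.998] [0.056 0.62 ]
side 0.25 3998 [0.721 0.829 0.999] [0.095 0.587]
side 0.3 9143 [0.777 0.858 0.984] [0.407 0.587]
side 0.35 3019 [0.776 0.854 0.952] [0.402 0.528]
side 0.4 3825 [0.162 0.815 0.893] [0.405 0.644]
side 0.45 6946 [0.155 0.177 0.834] [0.485 0.634]
side 0.5 17442 [0.207 0.493 0.734] [0.465 0.602]
side 0.55 19729 [0.357 0.509 0.692] [0.573 0.581]
side 0.6 10634 [0.446 0.559 0.649] [0.578 0.581]
side 0.65 766 [0.559 0.588 0.609] [0.578 0.582]
[-0.066  -0.4691  0.5308] [-0.0662 -0.2714  0.2457]
```

{"fn": "jog_arm", "kwargs": {"steps": [{"tx": -0.013, "ty": -0.03, "tz": 0.015, "roll": 0, "fingers": 1}, {"tx": -0.026, "ty": -0.06, "tz": 0.03, "roll": 0, "fingers": 1}, {"tx": -0.04, "ty": -0.09, "tz": 0.045, "roll": 0, "fingers": 1}, {"tx": -0.053, "ty": -0.12, "tz": 0.06, "roll": 0, "fingers": 1}, {"tx": -0.066, "ty": -0.15, "tz": 0.075, "roll": 0, "fingers": 1}]}}

```text
clock: 0.57
eef_pos: [0.2299, 0.4204, 0.2603]
tool_rot: [-100.8, 90.0, -120.4]
ft_force: [1.1, -0.9, -1.1]
opening: 0.0873
```

Run:
```python
from h import *
st=arm.get_state(); print(st['eef_pos'],loc([.552,-.032,.26]),st['ft_force'])
```

```text
[0.22994992 0.42044458 0.26031409] [ 0.0005 -0.3182  0.4552] [ 1.11706455 -0.93823977 -1.13947265]
```

{"fn": "jog_arm", "kwargs": {"steps": [{"tx": 0, "ty": -0.021, "tz": 0.03, "roll": 0, "fingers": 1}, {"tx": 0, "ty": -0.042, "tz": 0.06, "roll": 0, "fingers": 1}, {"tx": 0, "ty": -0.063, "tz": 0.09, "roll": 0, "fingers": 1}, {"tx": 0, "ty": -0.084, "tz": 0.12, "roll": 0, "fingers": 1}, {"tx": 0, "ty": -0.106, "tz": 0.152, "roll": 0, "fingers": 1}]}}

```text
clock: 0.98
eef_pos: [0.338, 0.2698, 0.2602]
tool_rot: [116.1, 90.0, 96.5]
ft_force: [0.4, 1.2, 0.8]
opening: 0.0871
```

{"fn": "jog_arm", "kwargs": {"steps": [{"tx": 0, "ty": -0.021, "tz": 0.03, "roll": 0, "fingers": 1}, {"tx": 0, "ty": -0.042, "tz": 0.06, "roll": 0, "fingers": 1}, {"tx": 0, "ty": -0.063, "tz": 0.09, "roll": 0, "fingers": 1}, {"tx": 0, "ty": -0.084, "tz": 0.12, "roll": 0, "fingers": 1}, {"tx": 0, "ty": -0.106, "tz": 0.152, "roll": 0, "fingers": 1}]}}

```text
clock: 1.4
eef_pos: [0.4455, 0.1188, 0.2601]
tool_rot: [167.1, 90.0, 147.4]
ft_force: [0.8, 0.6, 0.1]
opening: 0.0869
```

{"fn": "jog_arm", "kwargs": {"steps": [{"tx": 0, "ty": -0.021, "tz": 0.03, "roll": 0, "fingers": 1}, {"tx": 0, "ty": -0.042, "tz": 0.06, "roll": 0, "fingers": 1}, {"tx": 0, "ty": -0.063, "tz": 0.09, "roll": 0, "fingers": 1}, {"tx": 0, "ty": -0.084, "tz": 0.12, "roll": 0, "fingers": 1}, {"tx": 0, "ty": -0.106, "tz": 0.152, "roll": 0, "fingers": 1}]}}

```text
clock: 1.82
eef_pos: [0.5531, -0.032, 0.2599]
tool_rot: [169.5, 89.9, 149.8]
ft_force: [0.8, 0.3, -0.5]
opening: 0.087
```

Run:
```python
from h import *
for n in ['scene','side','wrist']: s=snap(n,n+'1')
st=arm.get_state(); print(st['eef_pos'],loc([.552,-.032,.139]),st['ft_force'],st['tool_rot'],st['clock'])
```

```text
[ 0.55412072 -0.03305122  0.25950233] [ 0.1205  0.0003 -0.0023] [-2.45269755e-01  1.03515319e+00  3.85414000e-04] [-100.77068456   89.99419973 -120.63275833] 1.9667
```

View pics/wrist1.png

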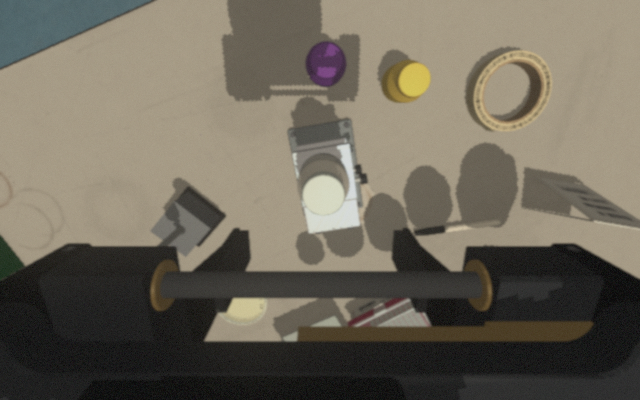

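View pics/scene1.png

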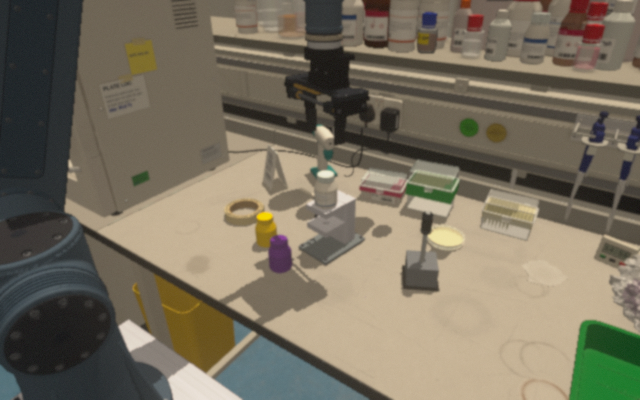

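The wrist view shows the jar cap at (323,194), centred between the jaws, with the stand under it. The block is at (190,220), the dish at (242,308), the marker at (458,228) and the tape at (512,90).

Run:
```python
from h import *
s=dict(np.load('wrist1.npz')); c=s['color'].astype(int)
m=((c.min(2)>150)).astype(np.uint8); m[:165]=0;m[220:]=0;m[:,:295]=0;m[:,355:]=0
v,u=np.mgrid[0:400,0:640]; r=np.stack([u,v,np.ones_like(u)],-1)@np.linalg.inv(s['mtx']).T*s['depth'][...,None]; X=(r-s['t'])@s['R']
near=(s['depth']>0)&(X[...,0]>.45)&(X[...,0]<.7)&(X[...,1]>-.12)&(X[...,1]<.06)
mm=near&(X[...,2]>.195)&(X[...,2]<.21); print(mm.sum(),u[mm].mean(),v[mm].mean(),X[mm].mean(0))
(cc,rad)=cv2.minEnclosingCircle(np.argwhere(mm)[:,::-1].astype(np.float32)); print(cc,rad,plane(s,*cc,.203))
for lo,hi in [(.119,.131),(.005,.016)]:
    mm=near&(X[...,2]>lo)&(X[...,2]<hi); print(mm.sum(),cv2.minAreaRect((X[mm][:,:2]*1000).astype(np.float32)))
print(loc([.552,-.032,.139]))
```

```text
1456 322.79464285714283 193.49862637362637 [ 0.5537591  -0.03240996  0.20250508]
(322.7955322265625, 193.26417541503906) 21.966644287109375 [ 0.55331622 -0.03225148  0.203     ]
2218 ((578.4506225585938, -27.294151306152344), (78.9387435913086, 103.58190155029297), 79.8157958984375)
1495 ((548.5830078125, -29.377708435058594), (95.94024658203125, 195.5919952392578), 79.5473861694336)
[ 0.1205  0.0003 -0.0023]
```

{"fn": "jog_arm", "kwargs": {"steps": [{"tx": 0.03, "ty": 0, "tz": -0.001, "roll": 0, "fingers": 1}, {"tx": 0.06, "ty": 0, "tz": -0.001, "roll": 0, "fingers": 1}, {"tx": 0.09, "ty": 0, "tz": -0.001, "roll": 0, "fingers": 1}, {"tx": 0.11, "ty": 0, "tz": -0.001, "roll": 0, "fingers": 1}, {"tx": 0.12, "ty": 0, "tz": -0.001, "roll": 0, "fingers": 1}]}}

```text
clock: 2.38
eef_pos: [0.5486, -0.0284, 0.1373]
tool_rot: [-177.6, 89.6, 162.8]
ft_force: [-0.1, 0.4, -0.2]
opening: 0.087
```

{"fn": "jog_arm", "kwargs": {"steps": [{"tx": 0, "ty": 0, "tz": 0, "roll": 0, "fingers": -1}, {"tx": 0, "ty": 0, "tz": 0, "roll": 0, "fingers": -1}, {"tx": 0, "ty": 0, "tz": 0, "roll": 0, "fingers": -1}, {"tx": 0, "ty": 0, "tz": 0, "roll": 0, "fingers": -1}, {"tx": 0, "ty": 0, "tz": 0, "roll": 0, "fingers": -1}], "force": 12}}

```text
clock: 2.8
eef_pos: [0.5529, -0.0304, 0.1416]
tool_rot: [5.3, 89.8, -14.4]
ft_force: [-0.9, 0.8, -0.2]
opening: 0.0613
```

{"fn": "jog_arm", "kwargs": {"steps": [{"tx": 0, "ty": 0, "tz": 0, "roll": 0, "fingers": -1}, {"tx": 0, "ty": 0, "tz": 0, "roll": 0, "fingers": -1}, {"tx": 0, "ty": 0, "tz": 0, "roll": 0, "fingers": -1}, {"tx": 0, "ty": 0, "tz": 0, "roll": 0, "fingers": -1}, {"tx": 0, "ty": 0, "tz": 0, "roll": 0, "fingers": -1}]}}

```text
clock: 3.22
eef_pos: [0.5524, -0.0307, 0.1411]
tool_rot: [-12.1, 89.9, -31.7]
ft_force: [-1.1, -0.6, 6.5]
opening: 0.0514
```

{"fn": "jog_arm", "kwargs": {"steps": [{"tx": -0.005, "ty": 0, "tz": 0, "roll": 0, "fingers": -1}, {"tx": -0.015, "ty": 0, "tz": 0, "roll": 0, "fingers": -1}, {"tx": -0.03, "ty": 0, "tz": 0, "roll": 0, "fingers": -1}, {"tx": -0.05, "ty": 0, "tz": 0, "roll": 0, "fingers": -1}, {"tx": -0.065, "ty": 0, "tz": 0, "roll": 0, "fingers": -1}]}}

```text
clock: 3.63
eef_pos: [0.552, -0.0301, 0.2066]
tool_rot: [53.5, 90.0, 33.9]
ft_force: [0.3, 1.2, -0.7]
opening: 0.0518
```

Run:
```python
from h import *
s=snap('side','side2'); cv2.imwrite('pics/c3.png',cv2.resize(s['color'][100:300,220:460,::-1],None,fx=3,fy=3))
st=arm.get_state(); print(st['eef_pos'],st['opening'],st['ft_force'],st['tool_rot'],loc([.43,-.14,.205]))
```

```text
[ 0.55410994 -0.03058481  0.20953809] 0.05172505141824805 [ 0.96932738 -0.21354285  0.60425135] [  7.66179144  89.62401051 -11.97276469] [ 0.0039 -0.1448 -0.0802]
```

View pics/c3.png

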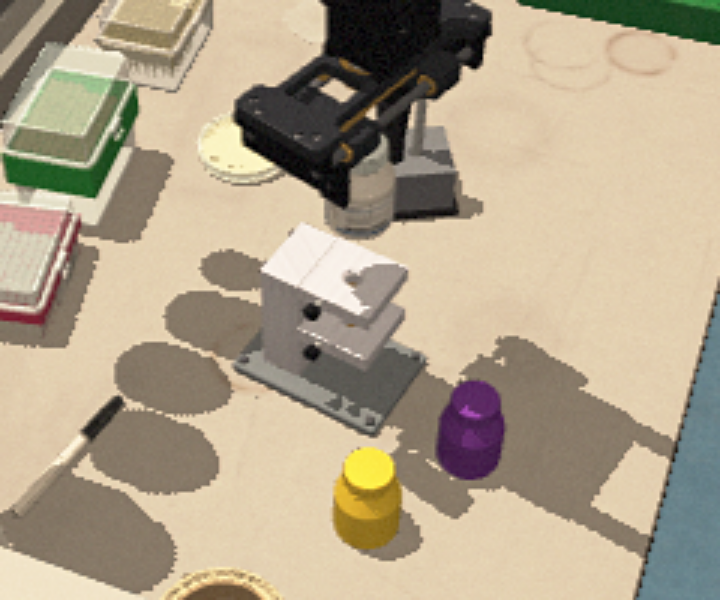

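The jar is lifted upright in the jaws, with the guide hole now visible at side (337,192).

{"fn": "jog_arm", "kwargs": {"steps": [{"tx": 0, "ty": -0.025, "tz": -0.014, "roll": 0, "fingers": -1}, {"tx": 0, "ty": -0.055, "tz": -0.03, "roll": 0, "fingers": -1}, {"tx": 0, "ty": -0.085, "tz": -0.047, "roll": 0, "fingers": -1}, {"tx": 0, "ty": -0.118, "tz": -0.065, "roll": 0, "fingers": -1}, {"tx": 0, "ty": -0.145, "tz": -0.08, "roll": 0, "fingers": -1}]}}

```text
clock: 4.1
eef_pos: [0.4258, -0.1405, 0.2049]
tool_rot: [-176.2, 89.9, 164.2]
ft_force: [0.7, -0.9, -0.5]
opening: 0.0518
```

{"fn": "jog_arm", "kwargs": {"steps": [{"tx": 0.02, "ty": 0, "tz": 0, "roll": 0, "fingers": -1}, {"tx": 0.045, "ty": 0, "tz": 0, "roll": 0, "fingers": -1}, {"tx": 0.07, "ty": 0, "tz": 0, "roll": 0, "fingers": -1}, {"tx": 0.09, "ty": 0, "tz": 0, "roll": 0, "fingers": -1}, {"tx": 0.1, "ty": 0, "tz": 0, "roll": 0, "fingers": -1}]}}

```text
clock: 4.52
eef_pos: [0.4263, -0.1391, 0.103]
tool_rot: [164.1, 89.8, 144.4]
ft_force: [0.7, -0.5, -0.3]
opening: 0.0515
```

Run:
```python
from h import *
s=snap('scene','scene3'); cv2.imwrite('pics/c4.png',cv2.resize(s['color'][140:320,220:480,::-1],None,fx=3,fy=3))
st=arm.get_state(); print(st['eef_pos'],st['opening'],st['ft_force'],loc([.43,-.14,.205]))
```

```text
[ 0.42572084 -0.13878226  0.10220979] 0.051652041530713115 [-0.20438099  0.45979112 -2.76300948] [-0.1028  0.0005  0.0038]
```

View pics/c4.png

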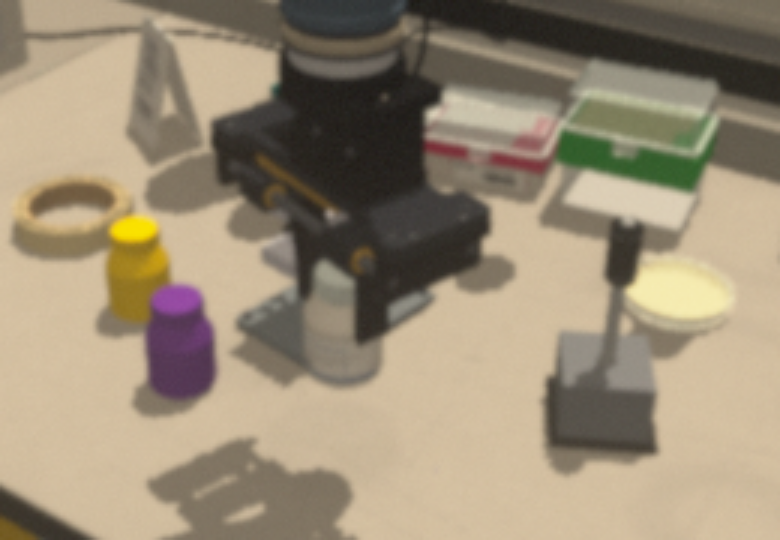

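The jar hangs upright over bare worktop in front of the stand at scene (333,262). It is clear of the block and of the purple jar.

{"fn": "jog_arm", "kwargs": {"steps": [{"tx": 0.025, "ty": 0, "tz": 0, "roll": 0, "fingers": -1}, {"tx": 0.05, "ty": 0, "tz": 0, "roll": 0, "fingers": -1}, {"tx": 0.068, "ty": 0, "tz": 0, "roll": 0, "fingers": -1}, {"tx": 0.076, "ty": 0, "tz": 0, "roll": 0, "fingers": -1}, {"tx": 0.08, "ty": 0, "tz": 0, "roll": 0, "fingers": -1}]}}

```text
clock: 4.98
eef_pos: [0.4275, -0.1397, 0.0244]
tool_rot: [165.0, 89.9, 145.4]
ft_force: [-0.9, 0.1, -1.5]
opening: 0.0517
```

{"fn": "jog_arm", "kwargs": {"steps": [{"tx": 0.001, "ty": 0, "tz": 0, "roll": 0, "fingers": -1}, {"tx": 0.002, "ty": 0, "tz": 0, "roll": 0, "fingers": -1}, {"tx": 0.003, "ty": 0, "tz": 0, "roll": 0, "fingers": -1}, {"tx": 0.004, "ty": 0, "tz": 0, "roll": 0, "fingers": -1}, {"tx": 0.004, "ty": 0, "tz": 0, "roll": 0, "fingers": -1}]}}

```text
clock: 5.4
eef_pos: [0.4282, -0.1402, 0.0217]
tool_rot: [-12.9, 89.9, -32.5]
ft_force: [-0.2, 0.6, -1.8]
opening: 0.0515
```

Run:
```python
from h import *
s=snap('scene','scene4'); cv2.imwrite('pics/c5.png',cv2.resize(s['color'][140:320,220:480,::-1],None,fx=3,fy=3))
st=arm.get_state(); print(st['eef_pos'],st['opening'],st['ft_force'])
```

```text
[ 0.42813467 -0.14010811  0.0216459 ] 0.05170159558490326 [ 0.19490766  0.40353691 -0.76986381]
```

View pics/c5.png

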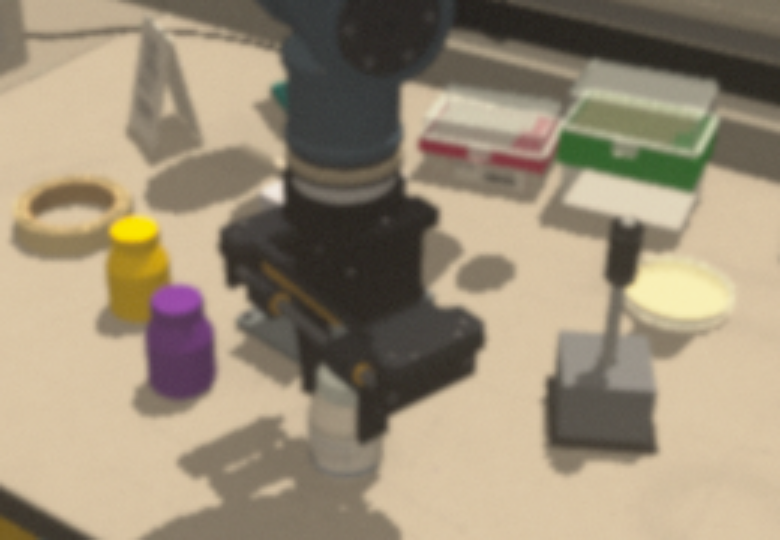

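{"fn": "jog_arm", "kwargs": {"steps": [{"tx": 0.001, "ty": 0, "tz": 0, "roll": 0, "fingers": -1}, {"tx": 0.002, "ty": 0, "tz": 0, "roll": 0, "fingers": -1}, {"tx": 0.003, "ty": 0, "tz": 0, "roll": 0, "fingers": -1}, {"tx": 0.004, "ty": 0, "tz": 0, "roll": 0, "fingers": -1}, {"tx": 0.004, "ty": 0, "tz": 0, "roll": 0, "fingers": -1}]}}

```text
clock: 5.87
eef_pos: [0.4277, -0.1399, 0.0169]
tool_rot: [168.0, 90.0, 148.4]
ft_force: [0.6, 0.4, -1.2]
opening: 0.0514
```

{"fn": "jog_arm", "kwargs": {"steps": [{"tx": 0.001, "ty": 0, "tz": 0, "roll": 0, "fingers": -1}, {"tx": 0.002, "ty": 0, "tz": 0, "roll": 0, "fingers": -1}, {"tx": 0.002, "ty": 0, "tz": 0, "roll": 0, "fingers": -1}, {"tx": 0.002, "ty": 0, "tz": 0, "roll": 0, "fingers": -1}, {"tx": 0.002, "ty": 0, "tz": 0, "roll": 0, "fingers": -1}]}}

```text
clock: 6.28
eef_pos: [0.4278, -0.1399, 0.0159]
tool_rot: [-14.7, 90.0, -34.4]
ft_force: [-1.4, 0.6, 8.8]
opening: 0.052
```

Contact (8.8 N), as expected at TCP z = 0.016. I'll open and rise.

{"fn": "jog_arm", "kwargs": {"steps": [{"tx": 0, "ty": 0, "tz": 0, "roll": 0, "fingers": 0}, {"tx": 0, "ty": 0, "tz": 0, "roll": 0, "fingers": 0.8}, {"tx": 0, "ty": 0, "tz": 0, "roll": 0, "fingers": 1}, {"tx": 0, "ty": 0, "tz": 0, "roll": 0, "fingers": 1}, {"tx": 0, "ty": 0, "tz": 0, "roll": 0, "fingers": 1}]}}

```text
clock: 6.7
eef_pos: [0.4279, -0.14, 0.015]
tool_rot: [165.8, 90.0, 146.2]
ft_force: [0.6, 0.2, 0.0]
opening: 0.0702
```

{"fn": "jog_arm", "kwargs": {"steps": [{"tx": 0, "ty": 0, "tz": 0, "roll": 0, "fingers": 1}, {"tx": -0.01, "ty": 0, "tz": 0, "roll": 0, "fingers": 1}, {"tx": -0.04, "ty": 0, "tz": 0, "roll": 0, "fingers": 1}, {"tx": -0.08, "ty": 0, "tz": 0, "roll": 0, "fingers": 1}, {"tx": -0.12, "ty": 0, "tz": 0, "roll": 0, "fingers": 1}]}}

```text
clock: 7.12
eef_pos: [0.4267, -0.1393, 0.1356]
tool_rot: [167.4, 89.8, 147.7]
ft_force: [-0.3, 0.3, -0.1]
opening: 0.0869
```

{"fn": "jog_arm", "kwargs": {"steps": [{"tx": -0.03, "ty": 0, "tz": 0, "roll": 0, "fingers": 1}, {"tx": -0.06, "ty": 0, "tz": 0, "roll": 0, "fingers": 1}, {"tx": -0.1, "ty": 0, "tz": 0, "roll": 0, "fingers": 1}, {"tx": -0.13, "ty": 0, "tz": 0, "roll": 0, "fingers": 1}, {"tx": -0.14, "ty": 0, "tz": 0, "roll": 0, "fingers": 1}]}}

```text
clock: 7.53
eef_pos: [0.43, -0.1413, 0.2799]
tool_rot: [-13.0, 89.5, -32.6]
ft_force: [0.0, -0.3, -0.1]
opening: 0.0871
```

Run:
```python
from h import *
for n in ['scene','side','wrist']: s=snap(n,n+'5')
a=cv2.imread('pics/scene5.png')[150:300,230:480]; b=cv2.imread('pics/side5.png')[100:260,280:440]
cv2.imwrite('pics/c6.png',np.hstack([cv2.resize(a,(450,270),interpolation=cv2.INTER_CUBIC),cv2.resize(b,(270,270),interpolation=cv2.INTER_CUBIC)]))
st=arm.get_state(); print(st['eef_pos'],st['opening'],st['clock'],loc([.575,-.264,.275]))
```

```text
[ 0.42787217 -0.13997422  0.27556582] 0.08675745685994203 7.6833 [ 0.0009 -0.0674  0.1803]
```

View pics/c6.png

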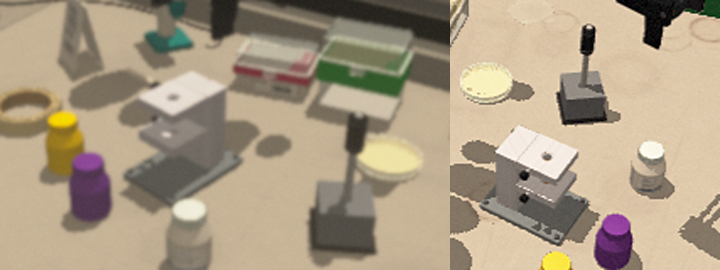

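View pics/wrist5.png

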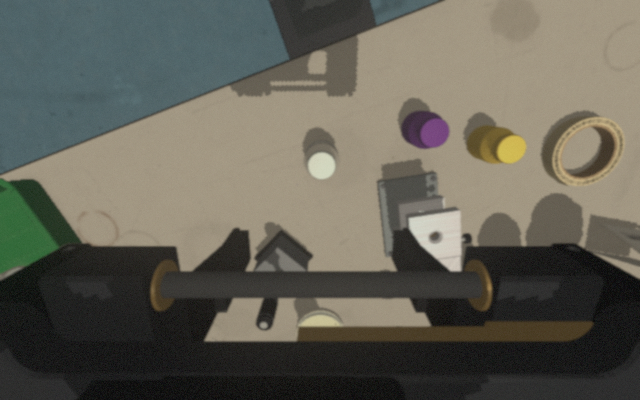

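Run:
```python
from h import *
S={n:dict(np.load(n+'5.npz')) for n in ['scene','side','wrist']}
for n,s in S.items():
    p=proj(s,[.5537,-.0322,.125]); x,y=p.astype(int); w=14
    g=cv2.cvtColor(s['color'],cv2.COLOR_RGB2GRAY)
    cv2.imwrite(f'pics/hole_{n}.png',cv2.resize(s['color'][y-w:y+w,x-w:x+w,::-1],(260,260),interpolation=cv2.INTER_NEAREST))
    sub=g[y-7:y+8,x-7:x+8].astype(float); 
    th=(np.percentile(sub,90)+sub.min())/2; m=(sub<th).astype(np.uint8)
    k,lab,stt,cen=cv2.connectedComponentsWithStats(m)
    print(n,p.round(1),th)
    for i in range(1,k):
        c=cen[i]+[x-7,y-7]; print('   ',stt[i],c.round(1),plane(s,*c,.125).round(4))
cv2.imwrite('pics/holes.png',np.hstack([cv2.imread(f'pics/hole_{n}.png') for n in S]))
# rod axis in scene & side
for n in ['scene','side']:
    s=S[n]; g=cv2.cvtColor(s['color'],cv2.COLOR_RGB2GRAY)
    a=proj(s,[.574,-.262,.165]); b=proj(s,[.574,-.262,.06]); print(n,a,b)
    x,y=((a+b)/2).astype(int)
    cv2.imwrite(f'pics/rod_{n}.png',cv2.resize(s['color'][y-35:y+35,x-25:x+25,::-1],(400,560),interpolation=cv2.INTER_NEAREST)); print(x-25,y-35)
cv2.imwrite('pics/rods.png',np.hstack([cv2.imread(f'pics/rod_{n}.png') for n in ['scene','side']]))
```

```text
scene [325.6 203.7] 178.0
    [0 0 2 2 3] [318.3 196.3] [0.5723 0.0014 0.125 ]
    [ 6  7  5  3 13] [326.  203.8] [ 0.5536 -0.0335  0.125 ]
    [ 0 14  1  1  1] [318. 210.] [ 0.5214 -0.0341  0.125 ]
side [339.2 191.7] 167.0
    [ 3  6  5  5 17] [337.1 192.5] [ 0.5575 -0.0279  0.125 ]
wrist [433.3 234.3] 141.5
    [ 4  5 11 10 88] [434.8 236.4] [ 0.5573 -0.031   0.125 ]
scene [425.47769542 214.49662349] [420.22649512 256.55246735]
397 200
side [362.23517411 118.9054408 ] [359.82903415 148.76754461]
336 98
```

View pics/holes.png

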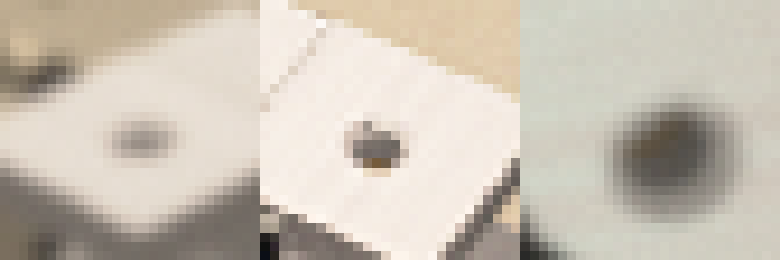

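View pics/rods.png

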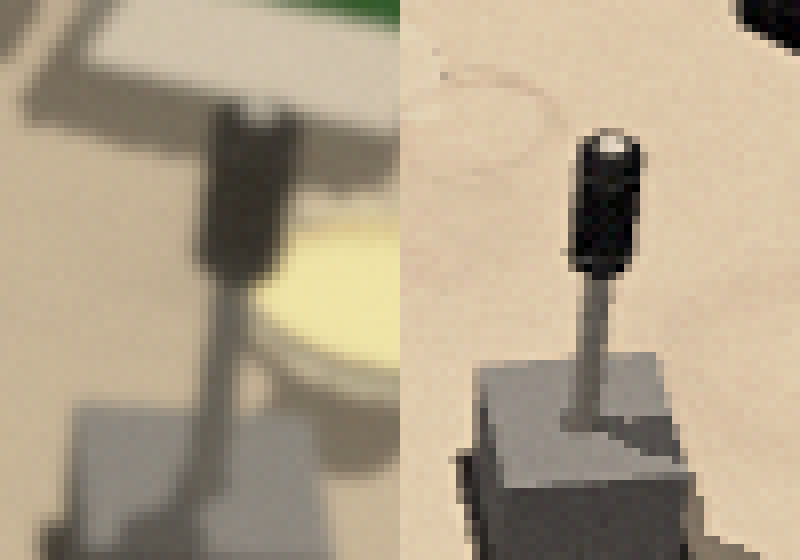

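Run:
```python
from h import *
S={n:dict(np.load(n+'5.npz')) for n in ['scene','side','wrist']}
def cent(s,v,u0,hw):
    # centre between the steepest left/right edges of the darker band
    g=cv2.cvtColor(s['color'],cv2.COLOR_RGB2GRAY).astype(float)[v,u0-hw:u0+hw+1]
    d=np.diff(g); l=np.argmin(d[:hw]); r=hw+np.argmax(d[hw:]); 
    wl=np.clip(-d[max(l-1,0):l+2],0,None); wr=np.clip(d[r-1:r+2],0,None)
    L=(wl*np.arange(max(l-1,0),l+2)).sum()/wl.sum(); R=(wr*np.arange(r-1,r-1+len(wr))).sum()/wr.sum()
    return u0-hw+.5+(L+R)/2, R-L
lines={}
for n,rows,base in [('scene',[*range(220,232),*range(238,247)],[(422.6,261),(430.1,214.4)]),('side',[*range(119,131),*range(135,147)],[(358.9,149.9),(362.5,115.8)])]:
    pts=[]
    for v in rows:
        u0=base[0][0]+(v-base[0][1])*(base[1][0]-base[0][0])/(base[1][1]-base[0][1])
        c,w=cent(S[n],v,int(round(u0)),8 if n=='scene' else 7); pts.append((c,v,w))
    P=np.array(pts); print(n,P.round(1).tolist())
    f=np.polyfit(P[:,1],P[:,0],1); res=P[:,0]-np.polyval(f,P[:,1]); k=abs(res)<1
    f=np.polyfit(P[k,1],P[k,0],1); print(f,res.std(),k.sum())
    lines[n]=f
pl=[]
for n,f in lines.items():
    s=S[n]; K=np.linalg.inv(s['mtx']); r=[s['R'].T@K@[np.polyval(f,v),v,1] for v in (150,250)]
    N=np.cross(*r); N/=np.linalg.norm(N); o=-s['R'].T@s['t']; pl.append((N,N@o))
d=np.cross(pl[0][0],pl[1][0]); d/=d[2]; print('lean',d)
for z in (.058,.1455,.171):
    A=np.array([pl[0][0],pl[1][0],[0,0,1]]); print(z,np.linalg.solve(A,[pl[0][1],pl[1][1],z]).round(4))
s=S['wrist']; X=plane(s,264.5,324,.171); print('wrist button',X)
```

```text
scene [[427.9, 220.0, 11.0], [427.9, 221.0, 10.9], [427.8, 222.0, 10.8], [427.4, 223.0, 10.7], [427.3, 224.0, 10.6], [427.1, 225.0, 10.8], [427.0, 226.0, 10.8], [426.9, 227.0, 10.7], [426.6, 228.0, 10.2], [426.6, 229.0, 10.2], [426.5, 230.0, 10.3], [426.4, 231.0, 10.2], [425.1, 238.0, 5.0], [425.1, 239.0, 5.0], [425.1, 240.0, 4.9], [425.0, 241.0, 5.0], [425.3, 242.0, 5.8], [425.2, 243.0, 6.9], [424.0, 244.0, 4.5], [424.0, 245.0, 4.6], [424.0, 246.0, 4.8]]
[-1.45106645e-01  4.59863098e+02] 0.24676951950915843 21
side [[361.6, 119.0, 7.9], [361.5, 120.0, 8.0], [361.6, 121.0, 7.9], [361.4, 122.0, 8.0], [361.3, 123.0, 8.0], [361.2, 124.0, 8.5], [361.0, 125.0, 8.1], [360.9, 126.0, 7.8], [360.9, 127.0, 7.9], [360.9, 128.0, 7.9], [360.6, 129.0, 8.0], [360.6, 130.0, 7.6], [360.1, 135.0, 3.6], [359.9, 136.0, 3.3], [359.8, 137.0, 3.6], [359.7, 138.0, 3.5], [359.7, 139.0, 3.6], [359.6, 140.0, 3.5], [359.5, 141.0, 3.3], [359.3, 142.0, 3.5], [359.2, 143.0, 3.1], [359.2, 144.0, 3.4], [359.2, 145.0, 3.5], [359.0, 146.0, 3.3]]
[-9.96194212e-02  3.73519982e+02] 0.06669010209545342 24
lean [-0.01178392 -0.01761085  1.        ]
0.058 [ 0.5782 -0.2658  0.058 ]
0.1455 [ 0.5772 -0.2673  0.1455]
0.171 [ 0.5769 -0.2677  0.171 ]
wrist button [ 0.57601159 -0.2662527   0.171     ]
```

The jar stands upright on bare worktop at wrist (321,162). The hole shows at wrist (435,236). The rod leans about 0.02 rad, roughly in the jaw plane, so closing the jaws will straighten it.

{"fn": "jog_arm", "kwargs": {"steps": [{"tx": 0, "ty": -0.014, "tz": 0.036, "roll": 0, "fingers": 1}, {"tx": 0, "ty": -0.028, "tz": 0.073, "roll": 0, "fingers": 1}, {"tx": 0, "ty": -0.042, "tz": 0.11, "roll": 0, "fingers": 1}, {"tx": 0, "ty": -0.056, "tz": 0.147, "roll": 0, "fingers": 1}, {"tx": 0, "ty": -0.07, "tz": 0.183, "roll": 0, "fingers": 1}]}}

```text
clock: 8.1
eef_pos: [0.5767, -0.2678, 0.2719]
tool_rot: [164.2, 89.7, 144.6]
ft_force: [-0.1, -0.7, -0.3]
opening: 0.0867
```

Run:
```python
from h import *
s=snap('wrist','wrist6')
g=s['color'].astype(int)
st=arm.get_state(); print(st['eef_pos'],loc([.577,-.267,.127]), proj(s,[.577,-.267,.171]),proj(s,[.577,-.267,.168]))
```

```text
[ 0.58276701 -0.27421947  0.27081701] [ 0.1438  0.0051 -0.0084] [320.93520227 185.25141403] [320.92766842 184.48425663]
```

View pics/wrist6.png

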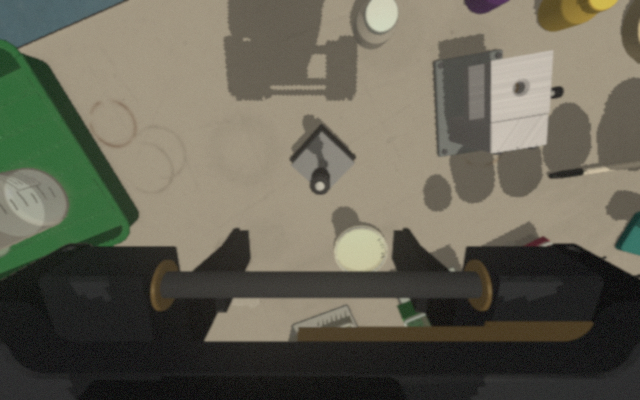

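The wrist view shows the rod button at (320,186), within a pixel of the prediction (321,185). I'll let the arm settle before going down.

{"fn": "jog_arm", "kwargs": {"steps": [{"tx": 0.01, "ty": 0, "tz": 0, "roll": 0, "fingers": 1}, {"tx": 0.03, "ty": 0, "tz": 0, "roll": 0, "fingers": 1}, {"tx": 0.05, "ty": 0, "tz": 0, "roll": 0, "fingers": 1}, {"tx": 0.06, "ty": 0, "tz": 0, "roll": 0, "fingers": 1}, {"tx": 0.06, "ty": 0, "tz": 0, "roll": 0, "fingers": 1}]}}

```text
clock: 8.57
eef_pos: [0.5731, -0.2647, 0.2103]
tool_rot: [164.3, 89.4, 144.7]
ft_force: [0.0, -0.1, 0.4]
opening: 0.0868
```

{"fn": "jog_arm", "kwargs": {"steps": [{"tx": 0, "ty": 0, "tz": 0, "roll": 0, "fingers": 1}, {"tx": 0, "ty": 0, "tz": 0, "roll": 0, "fingers": 1}, {"tx": 0, "ty": 0, "tz": 0, "roll": 0, "fingers": 1}, {"tx": 0, "ty": 0, "tz": 0, "roll": 0, "fingers": 1}, {"tx": 0, "ty": 0, "tz": 0, "roll": 0, "fingers": 1}]}}

```text
clock: 8.98
eef_pos: [0.5771, -0.2676, 0.2163]
tool_rot: [-14.2, 89.9, -33.9]
ft_force: [0.2, -0.4, -0.3]
opening: 0.0869
```

Run:
```python
from h import *
st=arm.get_state(); print(st['eef_pos'],st['tool_rot'],loc([.577,-.267,.127]))
```

```text
[ 0.57708854 -0.2676309   0.2163007 ] [-14.23186012  89.88040739 -33.86956988] [ 0.0893  0.0006 -0.0005]
```

{"fn": "jog_arm", "kwargs": {"steps": [{"tx": 0.02, "ty": 0, "tz": 0, "roll": 0, "fingers": 1}, {"tx": 0.045, "ty": 0, "tz": 0, "roll": 0, "fingers": 1}, {"tx": 0.07, "ty": 0, "tz": 0, "roll": 0, "fingers": 1}, {"tx": 0.083, "ty": 0, "tz": 0, "roll": 0, "fingers": 1}, {"tx": 0.089, "ty": 0, "tz": 0, "roll": 0, "fingers": 1}]}}

```text
clock: 9.4
eef_pos: [0.5754, -0.2666, 0.124]
tool_rot: [164.4, 89.8, 144.8]
ft_force: [-0.4, 0.7, -0.5]
opening: 0.0868
```

{"fn": "jog_arm", "kwargs": {"steps": [{"tx": 0, "ty": 0, "tz": 0, "roll": 0, "fingers": 0.2}, {"tx": 0, "ty": 0, "tz": 0, "roll": 0, "fingers": -0.2}, {"tx": 0, "ty": 0, "tz": 0, "roll": 0, "fingers": -1}, {"tx": 0, "ty": 0, "tz": 0, "roll": 0, "fingers": -1}, {"tx": 0, "ty": 0, "tz": 0, "roll": 0, "fingers": -1}], "force": 25}}

```text
clock: 9.82
eef_pos: [0.5774, -0.2679, 0.1275]
tool_rot: [-15.0, 89.9, -34.6]
ft_force: [0.5, 0.4, 0.1]
opening: 0.0612
```

{"fn": "jog_arm", "kwargs": {"steps": [{"tx": 0, "ty": 0, "tz": 0, "roll": 0, "fingers": -1}, {"tx": 0, "ty": 0, "tz": 0, "roll": 0, "fingers": -1}, {"tx": 0, "ty": 0, "tz": 0, "roll": 0, "fingers": -1}, {"tx": 0, "ty": 0, "tz": 0, "roll": 0, "fingers": -1}, {"tx": 0, "ty": 0, "tz": 0, "roll": 0, "fingers": -1}]}}

```text
clock: 10.23
eef_pos: [0.5766, -0.2674, 0.1261]
tool_rot: [-172.2, 90.0, 168.1]
ft_force: [-0.7, 0.2, -0.6]
opening: 0.0282
```

{"fn": "jog_arm", "kwargs": {"steps": [{"tx": 0, "ty": 0, "tz": 0, "roll": 0, "fingers": -1}, {"tx": 0, "ty": 0, "tz": 0, "roll": 0, "fingers": -1}, {"tx": 0, "ty": 0, "tz": 0, "roll": 0, "fingers": -1}, {"tx": 0, "ty": 0, "tz": 0, "roll": 0, "fingers": -1}, {"tx": 0, "ty": 0, "tz": 0, "roll": 0, "fingers": -1}]}}

```text
clock: 10.65
eef_pos: [0.5766, -0.2674, 0.1261]
tool_rot: [129.4, 90.0, 109.8]
ft_force: [0.4, -0.8, -0.4]
opening: 0.0208
```

Run:
```python
from h import *
st=arm.get_state(); print(st['eef_pos'],st['opening'],st['ft_force'])
s=snap('side','side7'); cv2.imwrite('pics/c7.png',cv2.resize(s['color'][80:200,290:450,::-1],None,fx=4,fy=4))
```

```text
[ 0.57662652 -0.26735284  0.12612165] 0.02078296980527346 [ 0.43315734 -0.83518273 -0.43092021]
```

View pics/c7.png

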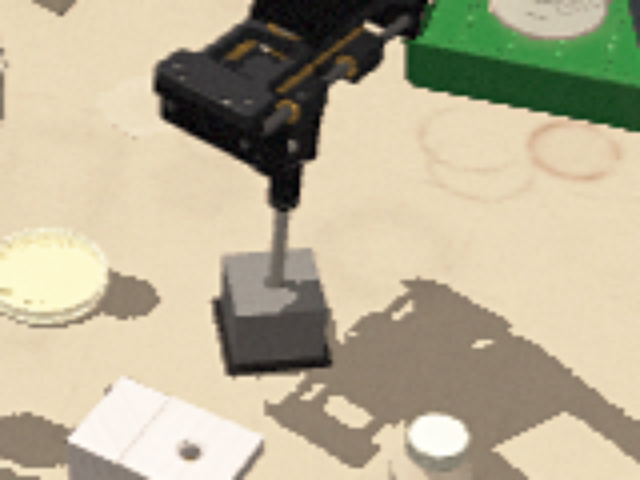

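The jaws have closed on the black grip (opening 21 mm), with the shaft near upright at side (360,140). Next is the lift.

{"fn": "jog_arm", "kwargs": {"steps": [{"tx": -0.004, "ty": 0, "tz": 0, "roll": 0, "fingers": -1}, {"tx": -0.012, "ty": 0, "tz": 0, "roll": 0, "fingers": -1}, {"tx": -0.024, "ty": 0, "tz": 0, "roll": 0, "fingers": -1}, {"tx": -0.04, "ty": 0, "tz": 0, "roll": 0, "fingers": -1}, {"tx": -0.055, "ty": 0, "tz": 0, "roll": 0, "fingers": -1}]}}

```text
clock: 11.12
eef_pos: [0.5768, -0.2676, 0.1828]
tool_rot: [-24.9, 90.0, -44.5]
ft_force: [0.8, 0.0, 0.6]
opening: 0.0208
```

{"fn": "jog_arm", "kwargs": {"steps": [{"tx": -0.02, "ty": 0, "tz": 0, "roll": 0, "fingers": -1}, {"tx": -0.045, "ty": 0, "tz": 0, "roll": 0, "fingers": -1}, {"tx": -0.07, "ty": 0, "tz": 0, "roll": 0, "fingers": -1}, {"tx": -0.09, "ty": 0, "tz": 0, "roll": 0, "fingers": -1}, {"tx": -0.1, "ty": 0, "tz": 0, "roll": 0, "fingers": -1}]}}

```text
clock: 11.53
eef_pos: [0.5781, -0.2684, 0.286]
tool_rot: [-16.1, 89.6, -35.7]
ft_force: [1.0, -0.4, -0.6]
opening: 0.0208
```

Run:
```python
from h import *
st=arm.get_state(); print(st['eef_pos'],st['opening'],st['ft_force'],loc([.5555,-.031,.285]))
s=snap('side','side8'); cv2.imwrite('pics/c8.png',cv2.resize(s['color'][60:210,290:450,::-1],None,fx=4,fy=4))
```

```text
[ 0.57806676 -0.26837619  0.28602696] 0.020777678224977298 [ 0.95813371 -0.42184873 -0.57409786] [-1.00e-04  2.16e-01 -1.01e-01]
```

View pics/c8.png

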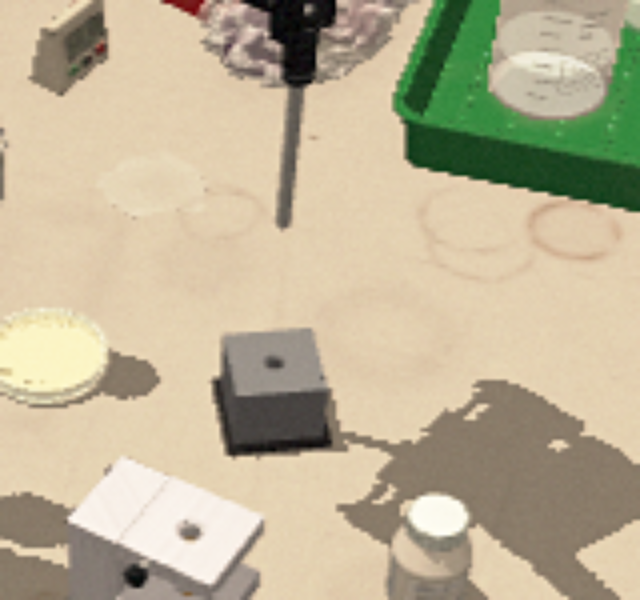

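The rod is clear of the block and hanging upright. I'll carry it to the stand.

{"fn": "jog_arm", "kwargs": {"steps": [{"tx": 0, "ty": 0.015, "tz": -0.007, "roll": 0, "fingers": -1}, {"tx": 0, "ty": 0.035, "tz": -0.016, "roll": 0, "fingers": -1}, {"tx": 0, "ty": 0.06, "tz": -0.028, "roll": 0, "fingers": -1}, {"tx": 0, "ty": 0.085, "tz": -0.04, "roll": 0, "fingers": -1}, {"tx": 0, "ty": 0.108, "tz": -0.05, "roll": 0, "fingers": -1}]}}

```text
clock: 12.0
eef_pos: [0.5638, -0.146, 0.2793]
tool_rot: [165.8, 89.7, 146.1]
ft_force: [-0.1, 0.9, -1.1]
opening: 0.0208
```

{"fn": "jog_arm", "kwargs": {"steps": [{"tx": 0, "ty": 0.023, "tz": -0.011, "roll": 0, "fingers": -1}, {"tx": 0, "ty": 0.048, "tz": -0.022, "roll": 0, "fingers": -1}, {"tx": 0, "ty": 0.073, "tz": -0.034, "roll": 0, "fingers": -1}, {"tx": 0, "ty": 0.095, "tz": -0.044, "roll": 0, "fingers": -1}, {"tx": 0, "ty": 0.108, "tz": -0.05, "roll": 0, "fingers": -1}]}}

```text
clock: 12.42
eef_pos: [0.5527, -0.0267, 0.2796]
tool_rot: [170.2, 89.7, 150.7]
ft_force: [-0.3, -0.2, -0.9]
opening: 0.0206
```

{"fn": "jog_arm", "kwargs": {"steps": [{"tx": 0.005, "ty": 0, "tz": 0, "roll": 0, "fingers": -1}, {"tx": 0.01, "ty": 0, "tz": 0, "roll": 0, "fingers": -1}, {"tx": 0.01, "ty": 0, "tz": 0, "roll": 0, "fingers": -1}, {"tx": 0.01, "ty": 0, "tz": 0, "roll": 0, "fingers": -1}, {"tx": 0.01, "ty": 0, "tz": 0, "roll": 0, "fingers": -1}]}}

```text
clock: 12.83
eef_pos: [0.5552, -0.0316, 0.2708]
tool_rot: [-138.7, 90.0, -158.4]
ft_force: [0.4, 0.4, -0.7]
opening: 0.0208
```

Run:
```python
from h import *
st=arm.get_state(); print(st['eef_pos'],st['opening'],st['ft_force'],st['tool_rot'])
C=[]
for n in ['scene','side','wrist']:
    s=snap(n,n+'9'); p=proj(s,[.5555,-.031,.15]).astype(int); w=30; print(n,p-w)
    C.append(cv2.resize(s['color'][p[1]-w:p[1]+w,p[0]-w:p[0]+w,::-1],(390,390),interpolation=cv2.INTER_CUBIC))
cv2.imwrite('pics/c9.png',np.hstack(C[:2])); cv2.imwrite('pics/c9w.png',C[2])
```

```text
[ 0.55519714 -0.03159577  0.27077132] 0.020846897403280273 [ 0.37659363  0.3811243  -0.68495337] [-138.65674493   89.96951109 -158.39217927]
scene [295 163]
side [308 154]
wrist [290 149]
```

View pics/c9.png

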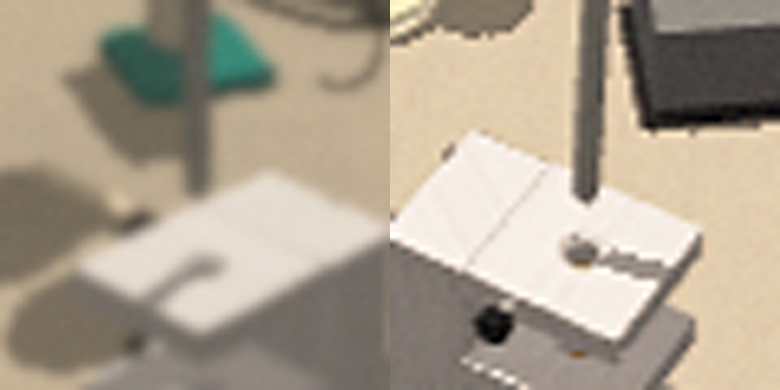

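View pics/wrist9.png

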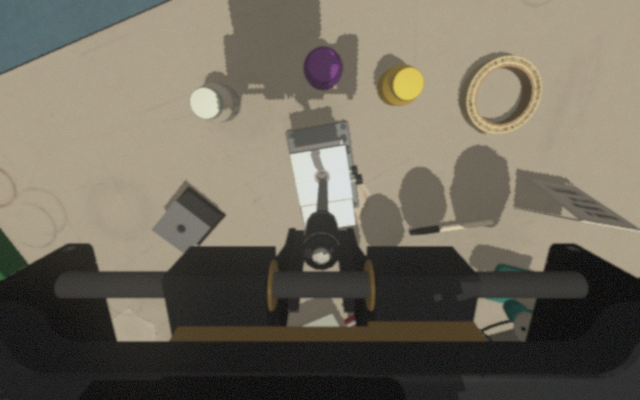

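Run:
```python
from h import *
S={n:dict(np.load(n+'9.npz')) for n in ['scene','side','wrist']}
for n,w in [('scene',14),('side',12)]:
    s=S[n]; p=proj(s,[.5555,-.031,.14]).astype(int); print(n,p-w)
    cv2.imwrite(f'pics/t_{n}.png',cv2.resize(s['color'][p[1]-w:p[1]+w,p[0]-w:p[0]+w,::-1],(392,392),interpolation=cv2.INTER_NEAREST))
s=S['wrist'];p=(322,190);w=28
cv2.imwrite('pics/t_wrist.png',cv2.resize(s['color'][p[1]-w:p[1]+w,p[0]-w:p[0]+w,::-1],(392,392),interpolation=cv2.INTER_NEAREST))
cv2.imwrite('pics/t.png',np.hstack([cv2.imread(f'pics/t_{n}.png') for n in ['scene','side']]))
for n,tip,hole in [('scene',(325.5,192.3),(326.2,203.6)),('side',(338,184.3),(337.2,192.5))]:
    a=plane(S[n],*tip,.152); b=plane(S[n],*hole,.125); print(n,a.round(4),b.round(4),(a-b).round(4))
```

```text
scene [311 183]
side [326 175]
scene [ 0.5577 -0.0296  0.152 ] [ 0.5548 -0.0332  0.125 ] [0.0029 0.0037 0.027 ]
side [ 0.5566 -0.0296  0.152 ] [ 0.5573 -0.0281  0.125 ] [-0.0007 -0.0015  0.027 ]
```

View pics/t.png

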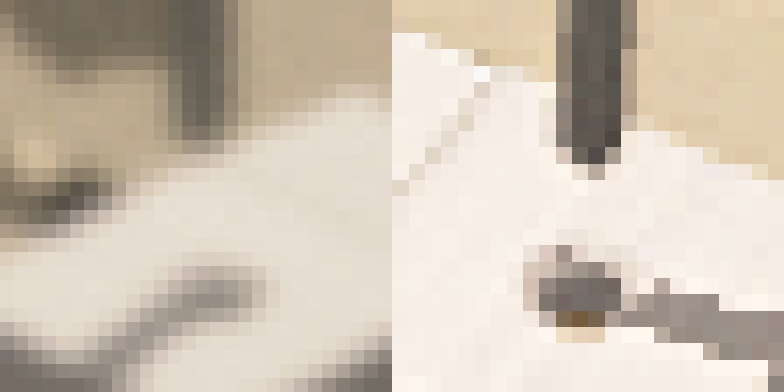

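View pics/t_wrist.png

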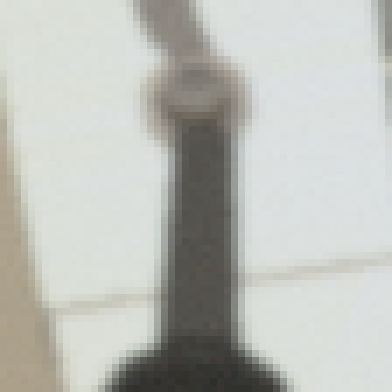

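Run:
```python
from h import *
S={n:dict(np.load(n+'9.npz')) for n in ['scene','side','wrist']}
A=[];B=[]
for n,hole,tip in [('scene',(325.8,203.6),(325.0,192.5)),('side',(337.0,192.4),(337.9,184.7)),('wrist',(321.8,175.8),(322.5,178))]:
    s=S[n]; H=plane(s,*hole,.125); e=proj(s,H+[0,0,.027])
    print(n,'hole',H.round(4),'expected tip px',e.round(2),'seen',tip)
    J=np.array([(proj(s,H+[dx,dy,.027])-e)/.001 for dx,dy in [(.001,0),(0,.001)]]).T
    d=np.array(tip)-e
    # lateral: direction perpendicular to projected vertical
    vv=proj(s,H+[0,0,.03])-e; vv/=np.linalg.norm(vv); nn=np.array([-vv[1],vv[0]])
    A.append(nn@J);B.append(nn@d); print('  full',np.linalg.solve(J,d).round(4),'lateral row',(nn@J).round(1),(nn@d).round(2))
print(np.linalg.lstsq(np.array(A),np.array(B),rcond=None)[0])
print(np.linalg.lstsq(np.array(A)[:2],np.array(B)[:2],rcond=None)[0])
```

```text
scene hole [ 0.5543 -0.0325  0.125 ] expected tip px [325.7  193.25] seen (325.0, 192.5)
  full [0.002  0.0033] lateral row [ 254.5 -363.6] -0.69
side hole [ 0.5579 -0.0282  0.125 ] expected tip px [337.28 184.57] seen (337.9, 184.7)
  full [-0.0015 -0.0001] lateral row [-408. -137.] 0.63
wrist hole [ 0.5575 -0.0303  0.125 ] expected tip px [321.89 181.75] seen (322.5, 178)
  full [-0.0038  0.002 ] lateral row [-295.2 -870.7] -0.66
[-0.00156668  0.00119783]
[-0.0017591   0.00066404]
```

The tip sits about 1.5–2 mm short of the hole axis in x and 1 mm too far in +y: scene tip (325,192.5) against expected (325.7,193.3), side (337.9,184.7) against (337.3,184.6). I'll correct by that and descend to just above the mouth.

{"fn": "jog_arm", "kwargs": {"steps": [{"tx": 0.005, "ty": 0, "tz": 0.002, "roll": 0, "fingers": -1}, {"tx": 0.012, "ty": 0, "tz": 0.002, "roll": 0, "fingers": -1}, {"tx": 0.018, "ty": 0, "tz": 0.002, "roll": 0, "fingers": -1}, {"tx": 0.022, "ty": 0, "tz": 0.002, "roll": 0, "fingers": -1}, {"tx": 0.022, "ty": 0, "tz": 0.002, "roll": 0, "fingers": -1}]}}

```text
clock: 13.4
eef_pos: [0.5559, -0.0308, 0.2476]
tool_rot: [-175.0, 89.8, 165.3]
ft_force: [-0.5, -0.0, -0.9]
opening: 0.0206
```

Run:
```python
from h import *
st=arm.get_state(); print(st['eef_pos'],st['ft_force'])
C=[]
for n,w,p in [('scene',14,(326,197)),('side',14,(338,187)),('wrist',28,(322,190))]:
    s=snap(n,n+'10'); print(n,np.array(p)-w)
    C.append(cv2.resize(s['color'][p[1]-w:p[1]+w,p[0]-w:p[0]+w,::-1],(260,260),interpolation=cv2.INTER_NEAREST))
cv2.imwrite('pics/t10.png',np.hstack(C))
```

```text
[ 0.55591303 -0.03077749  0.24756626] [-0.4779352  -0.03081325 -0.875538  ]
scene [312 183]
side [324 173]
wrist [294 162]
```

View pics/t10.png

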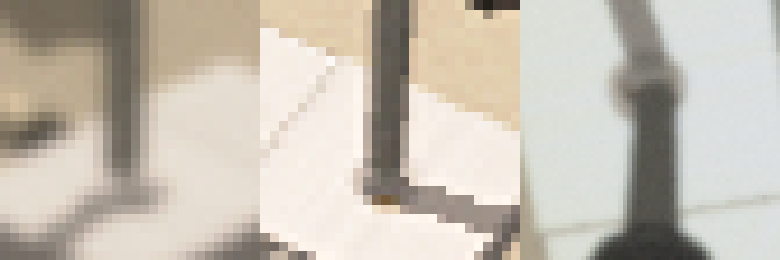

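The tip is just over the mouth: scene (325,202), side (337,191). The scene and wrist views both show it about 1 mm too far in +y. I'll trim 1 mm and go in slowly.

{"fn": "jog_arm", "kwargs": {"steps": [{"tx": 0, "ty": -0.001, "tz": 0, "roll": 0, "fingers": -1}, {"tx": 0.003, "ty": -0.001, "tz": 0, "roll": 0, "fingers": -1}, {"tx": 0.006, "ty": -0.001, "tz": 0, "roll": 0, "fingers": -1}, {"tx": 0.009, "ty": -0.001, "tz": 0, "roll": 0, "fingers": -1}, {"tx": 0.01, "ty": -0.001, "tz": 0, "roll": 0, "fingers": -1}]}}

```text
clock: 13.97
eef_pos: [0.5562, -0.0319, 0.2385]
tool_rot: [-175.5, 89.9, 164.9]
ft_force: [-1.2, 0.2, -0.1]
opening: 0.0207
```

{"fn": "jog_arm", "kwargs": {"steps": [{"tx": 0.002, "ty": 0, "tz": 0, "roll": 0, "fingers": -1}, {"tx": 0.004, "ty": 0, "tz": 0, "roll": 0, "fingers": -1}, {"tx": 0.006, "ty": 0, "tz": 0, "roll": 0, "fingers": -1}, {"tx": 0.008, "ty": 0, "tz": 0, "roll": 0, "fingers": -1}, {"tx": 0.008, "ty": 0, "tz": 0, "roll": 0, "fingers": -1}]}}

```text
clock: 14.38
eef_pos: [0.5563, -0.0319, 0.2306]
tool_rot: [-174.8, 89.9, 165.6]
ft_force: [-0.5, -0.5, -0.2]
opening: 0.0208
```

Run:
```python
from h import *
st=arm.get_state(); print(st['eef_pos'],st['ft_force'],st['wrist_torque'])
C=[]
for n,w,p in [('scene',14,(326,197)),('side',14,(338,187)),('wrist',28,(322,190))]:
    s=snap(n,n+'11')
    C.append(cv2.resize(s['color'][p[1]-w:p[1]+w,p[0]-w:p[0]+w,::-1],(260,260),interpolation=cv2.INTER_NEAREST))
cv2.imwrite('pics/t11.png',np.hstack(C))
```

```text
[ 0.55631657 -0.03190858  0.23064151] [-0.53316203 -0.52569096 -0.15659619] [0.03556252 0.02897486 0.03179995]
```

View pics/t11.png

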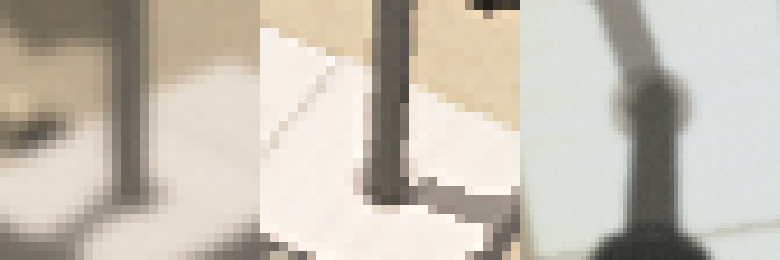

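The shaft has entered the upper bushing with no side force, so I'll continue.

{"fn": "jog_arm", "kwargs": {"steps": [{"tx": 0.003, "ty": -0.0005, "tz": 0, "roll": 0, "fingers": -1}, {"tx": 0.007, "ty": -0.0005, "tz": 0, "roll": 0, "fingers": -1}, {"tx": 0.012, "ty": -0.0005, "tz": 0, "roll": 0, "fingers": -1}, {"tx": 0.017, "ty": -0.0005, "tz": 0, "roll": 0, "fingers": -1}, {"tx": 0.02, "ty": -0.0005, "tz": 0, "roll": 0, "fingers": -1}]}}

```text
clock: 14.95
eef_pos: [0.5559, -0.0323, 0.2101]
tool_rot: [-175.3, 89.9, 165.1]
ft_force: [-0.7, -0.6, -1.3]
opening: 0.0207
```

{"fn": "jog_arm", "kwargs": {"steps": [{"tx": 0.003, "ty": 0, "tz": 0, "roll": 0, "fingers": -1}, {"tx": 0.006, "ty": 0, "tz": 0, "roll": 0, "fingers": -1}, {"tx": 0.01, "ty": 0, "tz": 0, "roll": 0, "fingers": -1}, {"tx": 0.012, "ty": 0, "tz": 0, "roll": 0, "fingers": -1}, {"tx": 0.012, "ty": 0, "tz": 0, "roll": 0, "fingers": -1}]}}

```text
clock: 15.37
eef_pos: [0.556, -0.0324, 0.1985]
tool_rot: [-173.3, 89.9, 167.1]
ft_force: [0.0, 0.5, -1.0]
opening: 0.0206
```

Run:
```python
from h import *
st=arm.get_state(); print(st['eef_pos'],st['ft_force'],st['wrist_torque'])
C=[]
for n,w,p in [('scene',25,(326,210)),('side',25,(338,200))]:
    s=snap(n,n+'12')
    C.append(cv2.resize(s['color'][p[1]-w:p[1]+w,p[0]-w:p[0]+w,::-1],(390,390),interpolation=cv2.INTER_NEAREST))
cv2.imwrite('pics/t12.png',np.hstack(C))
```

```text
[ 0.55604954 -0.03235812  0.1985344 ] [ 0.0413322   0.4536627  -0.95211582] [-0.02814051  0.01807293 -0.02756132]
```

View pics/t12.png

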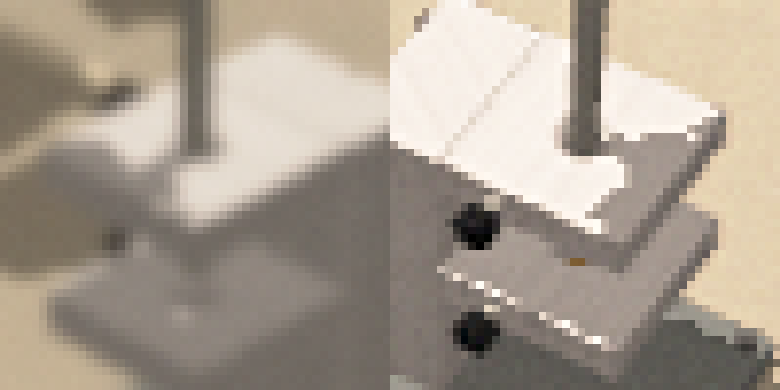

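No contact yet, with the tip about 5 mm above the lower mouth at scene (325,211). Continuing slowly.

{"fn": "jog_arm", "kwargs": {"steps": [{"tx": 0.002, "ty": 0, "tz": 0, "roll": 0, "fingers": -1}, {"tx": 0.004, "ty": 0, "tz": 0, "roll": 0, "fingers": -1}, {"tx": 0.006, "ty": 0, "tz": 0, "roll": 0, "fingers": -1}, {"tx": 0.008, "ty": 0, "tz": 0, "roll": 0, "fingers": -1}, {"tx": 0.008, "ty": 0, "tz": 0, "roll": 0, "fingers": -1}]}}

```text
clock: 15.88
eef_pos: [0.5561, -0.0323, 0.1907]
tool_rot: [-176.1, 89.9, 164.2]
ft_force: [-0.1, 0.1, -0.9]
opening: 0.021
```

{"fn": "jog_arm", "kwargs": {"steps": [{"tx": 0.002, "ty": 0, "tz": 0, "roll": 0, "fingers": -1}, {"tx": 0.004, "ty": 0, "tz": 0, "roll": 0, "fingers": -1}, {"tx": 0.006, "ty": 0, "tz": 0, "roll": 0, "fingers": -1}, {"tx": 0.008, "ty": 0, "tz": 0, "roll": 0, "fingers": -1}, {"tx": 0.008, "ty": 0, "tz": 0, "roll": 0, "fingers": -1}]}}

```text
clock: 16.3
eef_pos: [0.5561, -0.0324, 0.1826]
tool_rot: [-172.9, 89.9, 167.5]
ft_force: [-0.2, 0.3, -0.8]
opening: 0.0209
```

{"fn": "jog_arm", "kwargs": {"steps": [{"tx": 0.003, "ty": 0, "tz": 0, "roll": 0, "fingers": -1}, {"tx": 0.007, "ty": 0, "tz": 0, "roll": 0, "fingers": -1}, {"tx": 0.011, "ty": 0, "tz": 0, "roll": 0, "fingers": -1}, {"tx": 0.014, "ty": 0, "tz": 0, "roll": 0, "fingers": -1}, {"tx": 0.015, "ty": 0, "tz": 0, "roll": 0, "fingers": -1}]}}

```text
clock: 16.72
eef_pos: [0.5559, -0.0323, 0.1673]
tool_rot: [-174.9, 89.9, 165.4]
ft_force: [-0.5, 0.1, -0.7]
opening: 0.0212
```

{"fn": "jog_arm", "kwargs": {"steps": [{"tx": 0.003, "ty": 0, "tz": 0, "roll": 0, "fingers": -1}, {"tx": 0.007, "ty": 0, "tz": 0, "roll": 0, "fingers": -1}, {"tx": 0.011, "ty": 0, "tz": 0, "roll": 0, "fingers": -1}, {"tx": 0.014, "ty": 0, "tz": 0, "roll": 0, "fingers": -1}, {"tx": 0.015, "ty": 0, "tz": 0, "roll": 0, "fingers": -1}]}}

```text
clock: 17.13
eef_pos: [0.556, -0.0323, 0.1524]
tool_rot: [-173.8, 89.9, 166.6]
ft_force: [0.2, 0.3, -0.4]
opening: 0.0207
```

{"fn": "jog_arm", "kwargs": {"steps": [{"tx": 0, "ty": 0, "tz": 0, "roll": 0, "fingers": -1}, {"tx": 0, "ty": 0, "tz": 0, "roll": 0, "fingers": -1}, {"tx": 0, "ty": 0, "tz": 0, "roll": 0, "fingers": -1}, {"tx": 0, "ty": 0, "tz": 0, "roll": 0, "fingers": -1}, {"tx": 0, "ty": 0, "tz": 0, "roll": 0, "fingers": -1}]}}

```text
clock: 17.55
eef_pos: [0.5566, -0.0325, 0.1533]
tool_rot: [3.4, 90.0, -16.3]
ft_force: [-0.1, 1.1, -0.6]
opening: 0.0207
```

Run:
```python
from h import *
st=arm.get_state(); print(st['eef_pos'],st['ft_force'],st['wrist_torque'],st['opening'],abs(st['qd']).max(),st['clock'])
C=[]
for n,w,p in [('scene',40,(330,220)),('side',40,(345,195))]:
    s=snap(n,n+'13')
    C.append(cv2.resize(s['color'][p[1]-w:p[1]+w,p[0]-w:p[0]+w,::-1],(390,390),interpolation=cv2.INTER_CUBIC))
cv2.imwrite('pics/t13.png',np.hstack(C)); s=snap('wrist','wrist13')
for z in (.033,.055): print(proj(np.load('scene13.npz'),[.555,-.032,z]))
```

```text
[ 0.55657223 -0.03248695  0.15334212] [-0.06062522  1.05476709 -0.63105215] [0.00219143 0.03853509 0.04938601] 0.02066072995243815 0.17419931161420102 17.55
[326.14552914 236.61992007]
[326.06904412 228.94776188]
```

View pics/t13.png

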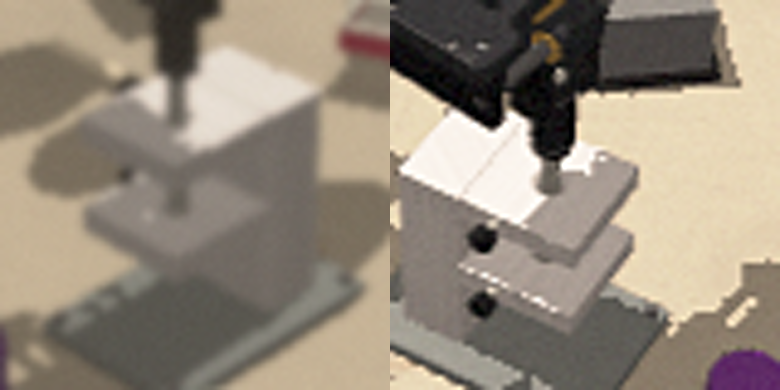

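View pics/scene13.png

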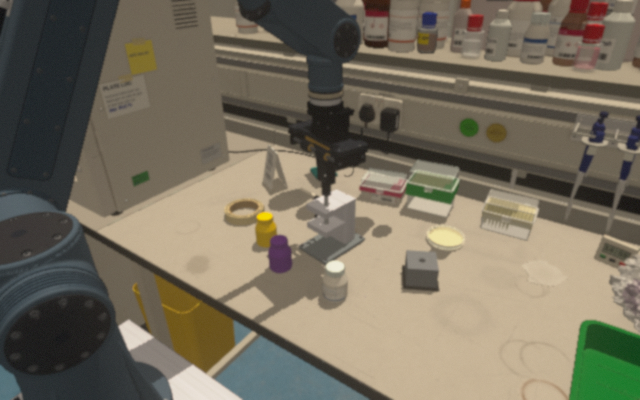

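View pics/wrist13.png

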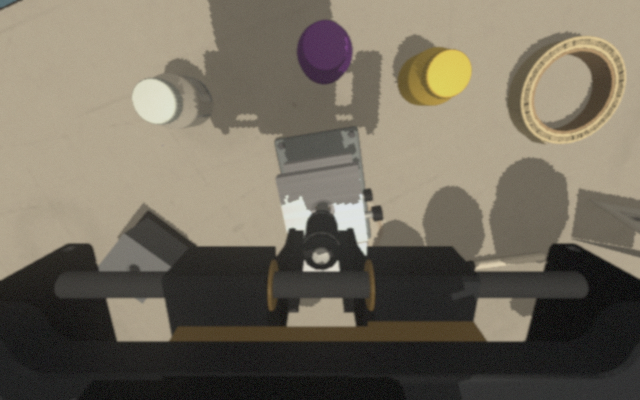

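The rod passes through both arms in the scene view: the shaft shows at (326,202) and between the arms at (326,220). The grip is clear above the upper arm, the jar is upright at scene (334,280), and the bystanders have not moved. Handing in.

Run:
```python
from h import *
a=dict(np.load('scene0.npz'))
# gap grip bottom to arm check + final state
st=arm.get_state(); print(st['eef_pos'],st['opening'],st['ft_force'],'tip z est',st['eef_pos'][2]-.1188)
print(arm.sign_off())
```

```text
[ 0.55650593 -0.03246598  0.15325241] 0.02057724184173579 [ 0.16595009 -0.6340818  -0.01358932] tip z est 0.03445241005594289
the job is handed in; nothing more can be done
None
```

I moved the white jar off the stand onto bare worktop, threaded the rod through both bushings, and handed the job in with the rod still gripped. The clock read about 17.7 s of the 66 s allowed, and `sign_off` reports no verdict.

- **Jar:** it stands upright and released at about (0.428, -0.140), in front of the stand. I opened the jaws only after feeling the worktop (8.8 N).
- **Rod:** I drew it straight up out of the parking block with a 25 N grip. I lined the tip up over the hole from three views, then lowered it through the upper and lower bushings. No force stood out from the sensor's noise of about 1 N on the way down.
- **Last checks:**
  - The jaw opening is 20.6 mm on the 22 mm grip, so the rod is held, and the arm is almost still.
  - The tip is about 34 mm above the worktop and the black grip about 20 mm clear of the upper arm.
  - The tape roll, dish and marker looked undisturbed by eye; I did not measure their shift.

**Not confirmed:**
- The tip itself is hidden behind the lower arm in the last pictures. Its height comes from the tool pose and the rod's size, supported by the length of shaft visible above the arm.
- The camera views disagreed by about 4 mm on the hole's position, so I aligned the tip to the hole within each view rather than by world coordinates.

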